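# Put the turning chisel back on its painted outline

### The arm

A 6-joint arm with a two-finger parallel gripper is mounted at the origin on the work surface. World frame = base frame: x ahead of the robot, y to its left, z up, the work surface at z = 0. Lengths are in m, angles in rad, forces in N, time in s.
With the tool pointing down it reaches from about 0.2 to 0.875 m from the base axis. Payload 3.4 kg.
Tool frame: the origin (TCP) lies at the very end of the fingers, on their centre line; the grasp point (between the pads) lies ctrl.pinch_z behind it (ctrl.pinch_z is the distance from the TCP to the grasp point, in m); z points along the fingers, y is the line along which they close (so a half turn about z gives the same grasp; the last joint's range is limited). The gripper opens to 94 mm and grips with 3 to 60 N. Pads are 16 mm wide; open, the fingers measure 119 mm over their backs; the gripper's body (75 mm by 177 mm) begins 78 mm behind the grasp point.
Start: joints at [1.171, 0.276, 1.505, -0, 1.361, -0.121], TCP at [0.158, 0.553, 0.205] pointing down, gripper open.
Joint ranges: [-2.89, 2.89], [-0.75, 2.08], [0.22, 2.7], [-1.18, 4.32], [0.11, 2.71], [-2.7, 2.7]. Speed limits (rad/s): [2.57, 2.57, 3.14, 3.14, 3.14, 3.14].

### API

Orientations are given as a rotation vector (axis times angle).
In Python, from plant import ctrl gives the robot as it stands.
- The arm moves only by the shell command python3 -m handwheel 'ROWS'. ROWS is JSON, a list that holds one entry, the list of rows, each a list of 5 numbers: the shift along the tool's x, y, z scaled (see below), then the turn about the tool's z scaled (see below), then the finger opening in mm, from 0 to 94. A call has 1 to 8 rows; each row shifts and turns the commanded pose from where the row before left it, along the tool's axes as they then stand; what a row does not reach is not made up. The controller multiplies each number of a shift by 0.1 m and each number of a turn by pi/4 rad. A row lasts 1/10 s, in which the tool goes at most 50 mm and 8.59 degrees, less where a joint would pass 70% of its speed; a pose out of reach is approached as far as the arm can. A call with a number of a shift or a turn outside -1 to 1 is refused whole. A call with a gripper value outside its range is refused whole. The fingers move at their own pace and stop on an object; the grip force is fixed at half the most. Time passes only in rows, so rows that do not move let the fingers close. It gives the time, the measured TCP pose, the force, the opening and the grip force at its end, in the units of the state.
- ctrl.get_obs(): the state, without advancing time (a new reading comes with each control period).
- ctrl.read_camera(name): name is "scene" or "top" or "wrist"; returns the picture (480x640x3 uint8, red, green, blue); there is no depth.
- ctrl.get_calibration(name): a dict with "fov_y" (degrees; the focal length in pixels is half the picture's height over the tangent of half this angle, whatever the lens; pixels are square), "cx", "cy" (the principal point, pixels), "R" (3x3) and "t" (3): a world point X has camera coordinates R X + t; the wrist camera has in their place "T_tool_cam" (4x4, takes a point from camera to tool coordinates, whose origin is the TCP and whose axes are the flange's). Camera axes: x right, y down, z forward; pixel columns grow to the right and rows downward; lengths in m; the calibration is good to about 2 mm. The wrist camera is an equidistant fisheye: a pixel r from the principal point sees the ray r / f radians off the axis. A picture is of the moment at which its call begins: read the wrist's pose just before it. get_calibration takes no time and is no camera call.
- ctrl.finish_job(): hands the job in; it is judged then, once.
The state is a dict: "time": time; "joint_pos": joint angles; "joint_vel": joint speeds; "tau": joint torques, N m; "tool_pos": TCP position; "tcp_rot": TCP orientation; "contact_force": force on the tool from outside, world axes, zero at the start; "torque": the same for the moment, N m; "gripper_width": finger opening in m; "grip_force": force on a finger pad.
Only numpy, scipy, OpenCV 4.12 (cv2) and the standard library are available. Lean on these libraries where they do the work, as an engineer would, in place of code of your own. Each camera call takes 0.05 s, during which the arm holds its last target. There are 200 camera calls.

### The job

Pick up the wood chisel lying on the bench and lay it flat on the empty yellow outline in the green tool tray, next to the other chisel and with its blade pointing the same way, then let go of it. Set it down rather than dropping it, and leave the other chisel and the square wooden blank where they are.

Things in the scene. Friction and masses are not known exactly. Their poses are not given: they have to be found in the camera images.
- chisel_mid (a point): Wood chisel lying on the bench, 250 mm long, about 0.16 kg: flat-sided dark wooden handle 160 x 32 x 26 mm (high) with red butt and brass collar, then a steel blade 90 x 20 x 5 mm half-way up the handle. The point is its balance point, inside the handle, 13 mm above its underside: the place to grip. +x points to the blade's tip (at +126 mm; handle from -124 to +36 mm), z up.
- outline (a point): Empty yellow chisel shape painted on the green floor of a fixed tray (340 x 275 mm; rim 16 mm high, 8 thick). The point is on the floor, 8 mm above the bench, under where the chisel's balance point belongs (which then stands 13 mm above it). +x: the way the blade must point; z up. Rim 77 mm away at -y, the other chisel's outline 105 mm away at +y.
- neighbour_mid (a point): The other chisel, of the same make and size, already lying loose on its own outline in the tray. The point and axes are as for the chisel to be put away. It must stay there.
- blank_mid (a point): A square blank of pale wood, 240 x 34 x 34 mm, with no blade or collar, lying loose on the bench not far from the chisel. The point is its centre, half-way up; x along its length, z up. It must stay where it is.

How it is judged:
By the outcome, as a careful person would: the job done as asked, in the order asked, and still so for the second after the job is handed in, with the robot touching nothing.
It also fails if it takes over 38 s, if anything falls off the work surface, if the arm or the gripper's body presses on something with over 40 N, if the wrist force passes 120 N, or if a joint passes its speed limit or range.

## Working session

There is one attempt and no reset: what is moved stays moved. The work goes in short steps, Python scripts to look and compute and a shell command to move; the robot and the scene stay as the last step left them, time stands still between calls to the robot, and variables do not carry over. Pictures are saved under pics/ and viewed, at most 10 in all, crops included, and the job is handed in when it is done.

```bash
mkdir -p pics; ls; python3 - <<'E'
from plant import ctrl
import cv2,numpy as np
np.set_printoptions(precision=4,suppress=True)
o=ctrl.get_obs();print(o['tool_pos'],o['tcp_rot'],o['time'],o['gripper_width'],ctrl.pinch_z,o['contact_force'])
for n in('top','scene','wrist'):
    print(n,ctrl.get_calibration(n)); cv2.imwrite(f'pics/{n}0.png',ctrl.read_camera(n)[:,:,::-1])
E
```

```text
pics
[0.158  0.5523 0.2046] [-0.4365 -3.1107  0.0028] 0.0 0.09407670057295807 0.0188 [-0.8271 -0.2749 -0.9649]
top {'fov_y': 49.376353720708416, 'cx': 317.2585463482958, 'cy': 241.43424197367315, 'R': array([[-0.007 , -0.9999, -0.0141],
       [-0.9972,  0.008 , -0.0739],
       [ 0.074 ,  0.0135, -0.9972]]), 't': array([0.0561, 0.5309, 1.09  ])}
scene {'fov_y': 42.52011017116799, 'cx': 312.27126869320324, 'cy': 243.35776509214068, 'R': array([[ 0.4982,  0.867 , -0.012 ],
       [ 0.6056, -0.3579, -0.7108],
       [-0.6205,  0.3469, -0.7033]]), 't': array([-0.3099, -0.2803,  1.4669])}
wrist {'fov_y': 65.70646984690485, 'cx': 318.19704003180806, 'cy': 240.2509245684789, 'T_tool_cam': array([[-0.0008, -0.9625, -0.2713,  0.079 ],
       [ 1.    , -0.0005, -0.0013,  0.001 ],
       [ 0.0011, -0.2713,  0.9625, -0.1797],
       [ 0.    ,  0.    ,  0.    ,  1.    ]])}
```

View pics/top0.png

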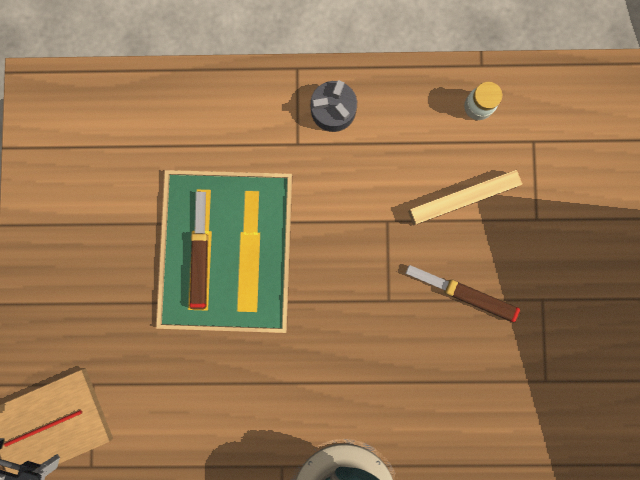

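View pics/scene0.png

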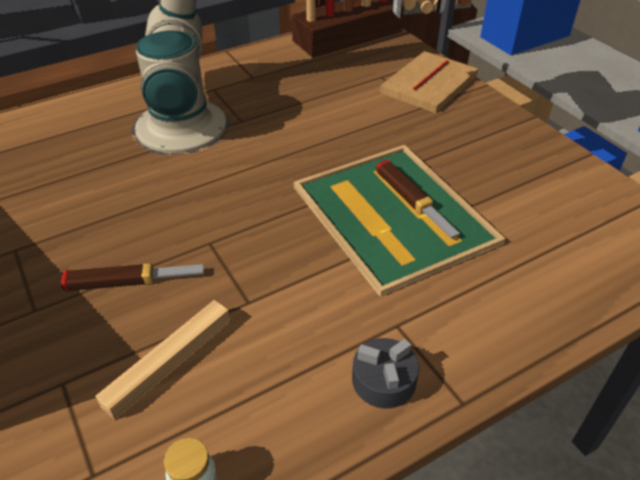

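The top view shows the bench chisel with its butt at (517,315) and tip at (408,269). The empty outline is at about (249,250) with the blade pointing up, the neighbour is at (200,250), and the blank is at (466,197). The scene view agrees: chisel butt (66,279) and tip (203,270), outline around (370,222).

```bash
cat > h.py <<'E'
import cv2,numpy as np
from plant import ctrl
from scipy.spatial.transform import Rotation as Ro
np.set_printoptions(precision=4,suppress=True)
def ray(n,px,obs=None):
    c=ctrl.get_calibration(n);f=240/np.tan(np.radians(c['fov_y']/2))
    u=(np.array(px,float)-[c['cx'],c['cy']])/f
    if n=='wrist':
        r=np.linalg.norm(u);d=np.r_[u/max(r,1e-9)*np.sin(r),np.cos(r)]
        R=Ro.from_rotvec(obs['tcp_rot']).as_matrix();T=c['T_tool_cam']
        return obs['tool_pos']+R@T[:3,3],R@T[:3,:3]@d
    d=np.r_[u,1];d/=np.linalg.norm(d)
    return -c['R'].T@c['t'],c['R'].T@d
def plane(r,z): return r[0]+r[1]*(z-r[0][2])/r[1][2]
def tri(*rs):
    A=sum(np.eye(3)-np.outer(d,d) for p,d in rs);b=sum((np.eye(3)-np.outer(d,d))@p for p,d in rs)
    X=np.linalg.solve(A,b);return X,max(np.linalg.norm(np.cross(X-p,d)) for p,d in rs)
def blobs(img,lo,hi,box,amin=15):
    """largest contours of an HSV range inside box x0,y0,x1,y1 -> centre, min-area rect"""
    m=cv2.inRange(cv2.cvtColor(img,cv2.COLOR_BGR2HSV),np.array(lo),np.array(hi))
    k=np.zeros_like(m);x0,y0,x1,y1=box;k[y0:y1,x0:x1]=m[y0:y1,x0:x1]
    cs=[c for c in cv2.findContours(k,cv2.RETR_EXTERNAL,cv2.CHAIN_APPROX_NONE)[0] if cv2.contourArea(c)>=amin]
    return sorted(cs,key=cv2.contourArea,reverse=True)
def cen(c): m=cv2.moments(c);return np.array([m['m10'],m['m01']])/m['m00']
E
cat > m1.py <<'E'
from h import *
I={n:cv2.imread(f'pics/{n}0.png') for n in('top','scene')}
Y=([18,170,120],[32,255,255]);RED=([0,200,120],[6,255,255]);ST=([0,0,110],[179,45,255])
q={'outline':(Y,(225,180,270,320),(330,175,415,270)),'butt':(RED,(500,300,530,330),(55,260,80,295)),
'collar':(([15,110,110],[32,255,255]),(440,275,465,300),(138,255,158,290)),'blade':(ST,(400,260,450,295),(150,255,210,285))}
for k,(col,bt,bs) in q.items():
    ps=[]
    for n,b in(('top',bt),('scene',bs)):
        cs=blobs(I[n],*col,b,6)
        if not cs: print(k,n,'none');continue
        ps.append(cen(cs[0]));print(k,n,ps[-1],cv2.contourArea(cs[0]),cv2.minAreaRect(cs[0]))
    if len(ps)==2: print('   ',*tri(ray('top',ps[0]),ray('scene',ps[1])))
E
python3 m1.py
```

```text
outline top [249.0565 255.736 ] 1937.0 ((249.1980743408203, 251.0479278564453), (19.10472297668457, 120.62355041503906), 2.2906100749969482)
outline scene [371.2729 220.1962] 1549.5 ((372.95574951171875, 222.1636962890625), (108.37104797363281, 17.779624938964844), 48.8140754699707)
    [ 0.5037  0.2017 -0.0022] 0.0013283442559122306
butt top none
butt scene [ 63.8647 277.6329] 34.5 ((63.78998947143555, 277.469970703125), (3.6769556999206543, 13.435029029846191), 8.130102157592773)
collar top [451.5483 286.3583] 107.0 ((449.7069091796875, 285.9827880859375), (12.070196151733398, 16.155494689941406), 21.801406860351562)
collar scene [145.7973 271.3345] 148.0 ((145.92080688476562, 273.2920837402344), (10.049875259399414, 23.482877731323242), 5.710592269897461)
    [ 0.4335 -0.2318  0.0212] 0.0022586852467938643
blade top [426.8039 277.2572] 346.0 ((426.70880126953125, 277.2672424316406), (42.74345016479492, 9.465822219848633), 22.2490234375)
blade scene [179.9039 270.0709] 310.5 ((180.01034545898438, 270.1241455078125), (8.055412292480469, 44.67847442626953), 85.2363510131836)
    [ 0.4539 -0.1791  0.0148] 0.00042230867871863943
```

```bash
python3 -m handwheel '[[[-0.266,-0.39,0,0,94],[-0.266,-0.39,0,0,94],[-0.266,-0.39,0,0,94],[-0.266,-0.39,0,0,94],[-0.266,-0.39,0,0,94],[-0.266,-0.39,0,0,94],[-0.266,-0.39,0,0,94],[-0.266,-0.39,0,0,94]]]' && python3 -m handwheel '[[[-0.266,-0.39,0,0,94],[-0.266,-0.39,0,0,94],[-0.266,-0.39,0,0,94],[-0.266,-0.39,0,0,94],[-0.266,-0.39,0,0,94],[-0.266,-0.39,0,0,94],[-0.266,-0.39,0,0,94],[-0.266,-0.39,0,0,94]]]'
python3 -m handwheel '[[[-0.266,-0.39,0,0,94],[-0.266,-0.39,0,0,94],[0,0,0,0.176,94],[0,0,0,0.176,94],[0,0,0,0.176,94],[0,0,0,0.176,94],[0,0,0,0.176,94],[0,0,0,0.176,94]]]' && python3 -m handwheel '[[[0,0,0,0.176,94],[0,0,0,0.176,94],[0,0,0,0.176,94],[0,0,0,0.176,94],[0,0,0,0.176,94],[0,0,0,0.176,94],[0,0,0,0,94],[0,0,0,0,94]]]'
python3 - <<'E'
from h import *
o=ctrl.get_obs();im=ctrl.read_camera('wrist')[:,:,::-1];cv2.imwrite('pics/w1.png',im)
np.savez('w1.npz',**{k:o[k] for k in('tool_pos','tcp_rot')});print(o['tool_pos'],o['tcp_rot'],o['joint_pos'],o['time'])
E
```

```text
time: 0.95
tool_pos: [0.2769, 0.1926, 0.2055]
tcp_rot: [0.435, 3.111, 0.0]
contact_force: [1.0, 0.2, 0.1]
gripper_width: 0.0944
grip_force: 0.0
time: 1.75
tool_pos: [0.3957, -0.1662, 0.2054]
tcp_rot: [0.438, 3.111, 0.001]
contact_force: [1.0, 1.3, 1.0]
gripper_width: 0.094
grip_force: 0.0
time: 2.55
tool_pos: [0.4252, -0.2537, 0.2051]
tcp_rot: [-1.66, -2.666, -0.0]
contact_force: [-0.9, -0.2, 0.1]
gripper_width: 0.0941
grip_force: 0.0
time: 3.35
tool_pos: [0.4252, -0.2537, 0.2053]
tcp_rot: [-2.586, -1.783, 0.0]
contact_force: [-0.0, 0.0, 1.0]
gripper_width: 0.0939
grip_force: 0.0
[ 0.4252 -0.2537  0.2053] [-2.5863 -1.7826  0.0001] [-0.6786  0.1557  1.6666  0.0001  1.3198 -0.3148] 3.35
```

View pics/w1.png

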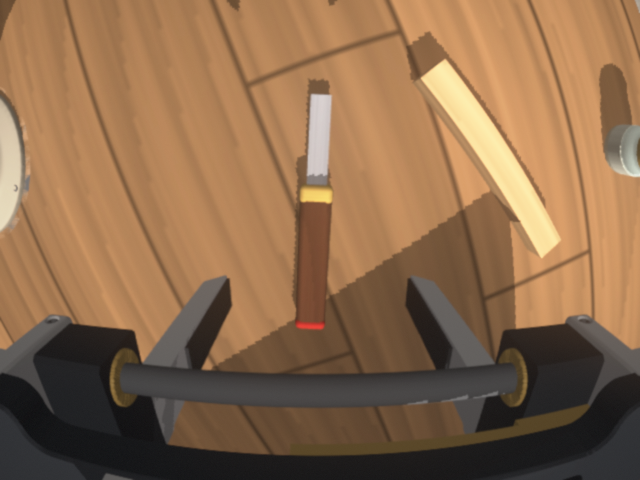

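The wrist view shows the chisel upright in the picture: tip (320,95), collar (316,193), red butt (311,326). The blank is well clear to the right.

```bash
cat > m2.py <<'E'
from h import *
import sys
def feats(f,box=(270,60,370,345)):
    im=cv2.imread(f'pics/{f}.png');o=np.load(f+'.npz')
    red=blobs(im,[0,190,110],[6,255,255],box,8)[0]; br=blobs(im,[18,120,110],[32,255,255],box,30)[0]
    st=blobs(im,[0,0,95],[179,60,255],box,80)[0]
    P={'butt':cen(red),'collar':cen(br),'blade':np.array(cv2.minAreaRect(st)[0])}
    print(f,{k:v.round(1) for k,v in P.items()},cv2.minAreaRect(st))
    return P,o
if __name__=='__main__':
    F=[feats(f) for f in sys.argv[1:]]
    P,o=F[-1]
    W={k:plane(ray('wrist',P[k],o),z) for k,z in(('butt',.024),('collar',.026),('blade',.0155))}
    print(W)
    if len(F)>1:
        for k in P: print(k,*tri(*[ray('wrist',p[k],q) for p,q in F]))
    d=(W['blade']-W['butt'])[:2];L=np.linalg.norm(d);d/=L;mid=W['blade'][:2]-.081*d
    print('len butt-blade',L,'(expect .204) yaw',np.degrees(np.arctan2(d[1],d[0])),'mid',mid)
    R=Ro.from_rotvec(o['tcp_rot']).as_matrix();print('tool x yaw',np.degrees(np.arctan2(R[1,0],R[0,0])),'shift tool',R.T@(np.r_[mid,0.0]-o['tool_pos']))
E
python3 m2.py w1
```

```text
w1 {'butt': array([309.6, 325. ]), 'collar': array([315.8, 193.3]), 'blade': array([318.4, 138.8])} ((318.40118408203125, 138.77566528320312), (21.194311141967773, 90.28289031982422), 2.7927021980285645)
{'butt': array([ 0.3738, -0.3614,  0.024 ]), 'collar': array([ 0.4322, -0.2286,  0.026 ]), 'blade': array([ 0.4535, -0.1799,  0.0155])}
len butt-blade 0.19824164618559245 (expect .204) yaw 66.30450095261965 mid [ 0.4209 -0.2541]
tool x yaw 69.1527400635003 shift tool [-0.0019 -0.0038  0.2053]
```

```bash
python3 -m handwheel '[[[0,-0.04,0.3,0.062,94],[0,0,0.4,0,94],[0,0,0,0,94],[0,0,0,0,94]]]'
python3 - <<'E'
from h import *
o=ctrl.get_obs();im=ctrl.read_camera('wrist')[:,:,::-1];cv2.imwrite('pics/w2.png',im)
np.savez('w2.npz',**{k:o[k] for k in('tool_pos','tcp_rot')})
E
python3 m2.py w1 w2
```

```text
time: 3.8
tool_pos: [0.4216, -0.2523, 0.1356]
tcp_rot: [-2.63, -1.716, 0.0]
contact_force: [-0.2, 0.6, -0.1]
gripper_width: 0.094
grip_force: 0.0
w1 {'butt': array([309.6, 325. ]), 'collar': array([315.8, 193.3]), 'blade': array([318.4, 138.8])} ((318.40118408203125, 138.77566528320312), (21.194311141967773, 90.28289031982422), 2.7927021980285645)Traceback (most recent call last):
  File "m2.py", line 11, in <module>
    F=[feats(f) for f in sys.argv[1:]]
       ~~~~~^^^
  File "m2.py", line 5, in feats
    red=blobs(im,[0,190,110],[6,255,255],box,8)[0]; br=blobs(im,[18,120,110],[32,255,255],box,30)[0]
        ~~~~~~~~~~~~~~~~~~~~~~~~~~~~~~~~~~~~~~~^^^
IndexError: list index out of range
```

View pics/w2.png

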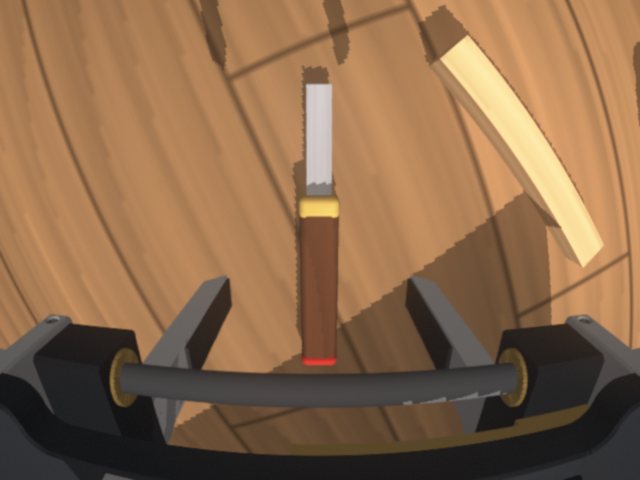

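The chisel is now upright and centred between the fingers: tip (319,84), collar (320,207), butt (319,361). The butt lies just below my search box, so I'll enlarge it.

```bash
sed -i 's/370,345)/370,372)/' m2.py; python3 m2.py w1 w2
```

```text
w1 {'butt': array([309.6, 325. ]), 'collar': array([315.8, 193.3]), 'blade': array([318.4, 138.8])} ((318.40118408203125, 138.77566528320312), (21.194311141967773, 90.28289031982422), 2.7927021980285645)
w2 {'butt': array([318.9, 360.8]), 'collar': array([318.5, 205.7]), 'blade': array([318.5, 139. ])} ((318.5, 139.0), (110.0, 25.0), 90.0)
{'butt': array([ 0.3739, -0.3617,  0.024 ]), 'collar': array([ 0.4324, -0.2281,  0.026 ]), 'blade': array([ 0.4535, -0.18  ,  0.0155])}
butt [ 0.3742 -0.3606  0.0256] 0.00011611326096253105
collar [ 0.4312 -0.2308  0.0098] 1.4580799832908336e-06
blade [ 0.4534 -0.1801 -0.0297] 6.851410411199024e-05
len butt-blade 0.19837765084514045 (expect .204) yaw 66.33802242300037 mid [ 0.421  -0.2542]
tool x yaw 66.25380251709556 shift tool [-0.002   0.0003  0.1356]
```

```bash
python3 -m handwheel '[[[0,0,0.4,0,94],[0,0,0.4,0,94],[0,0,0.3,0,94],[0,0,0.15,0,94],[0,0,0.06,0,94],[0,0,0,0,94],[0,0,0,0,0],[0,0,0,0,0]]]'; python3 -m handwheel '[[[0,0,0,0,0],[0,0,0,0,0],[0,0,0,0,0],[0,0,0,0,0],[0,0,0,0,0],[0,0,0,0,0]]]'
```

```text
time: 4.65
tool_pos: [0.4228, -0.2532, 0.0058]
tcp_rot: [2.629, 1.714, 0.002]
contact_force: [-0.3, 0.8, -0.1]
gripper_width: 0.0814
grip_force: 0.0
time: 5.25
tool_pos: [0.4216, -0.2524, 0.0044]
tcp_rot: [-2.632, -1.715, -0.0]
contact_force: [0.8, -0.4, -0.1]
gripper_width: 0.0333
grip_force: 0.0
```

```bash
python3 -m handwheel '[[[0,0,0,0,0],[0,0,0,0,0],[0,0,-0.1,0,0],[0,0,-0.3,0,0],[0,0,-0.4,0,0],[0,0,-0.4,0,0],[0,0,-0.3,0,0],[0,0,0,0,0]]]'; python3 - <<'E'
from h import *
o=ctrl.get_obs();print(o['joint_pos'],o['grip_force'],o['gripper_width'])
Y=([18,170,120],[32,255,255])
for n,b in(('top',(225,180,270,320)),('scene',(330,175,415,270))):
    c=blobs(cv2.imread(f'pics/{n}0.png'),*Y,b)[0]
    w=np.array([plane(ray(n,p),.008)[:2]*1000 for p in c[:,0]],np.float32)
    (x,y),s,a=cv2.minAreaRect(w);print(n,x,y,s,a)
E
```

```text
time: 6.05
tool_pos: [0.4241, -0.2543, 0.1593]
tcp_rot: [2.624, 1.711, 0.005]
contact_force: [-0.2, -0.3, -0.9]
gripper_width: 0.0319
grip_force: 30.0
[-0.681   0.1818  1.7535  0.0002  1.1964 -0.2657] 29.998983442783356 0.03186362652583172
top 513.7744140625 198.61265563964844 (40.94999313354492, 259.4063720703125) 87.79193878173828
scene 512.3145141601562 196.4521026611328 (40.64649963378906, 257.9151611328125) 87.76493835449219
```

```bash
python3 -m handwheel '[[[0,0,0,0.19,0],[0,0,0,0.19,0],[0,0,0,0.19,0],[0,0,0,0.19,0],[0,0,0,0.19,0],[0,0,0,0.19,0],[0,0,0,0.19,0],[0,0,0,0.19,0]]]'; python3 -m handwheel '[[[0.094,-0.431,0,0,0],[0.094,-0.431,0,0,0],[0.094,-0.431,0,0,0],[0.094,-0.431,0,0,0],[0.094,-0.431,0,0,0],[0.094,-0.431,0,0,0],[0.094,-0.431,0,0,0],[0.094,-0.431,0,0,0]]]'; python3 -m handwheel '[[[0,0,0,0,0],[0,0,0,0,0],[0,0,0,0,0]]]'
python3 - <<'E'
from h import *
o=ctrl.get_obs();im=ctrl.read_camera('wrist')[:,:,::-1];cv2.imwrite('pics/w3.png',im)
np.savez('w3.npz',**{k:o[k] for k in('tool_pos','tcp_rot')});R=Ro.from_rotvec(o['tcp_rot']).as_matrix()
print(o['joint_pos'],R[:,0])
E
```

```text
time: 6.85
tool_pos: [0.4206, -0.2516, 0.153]
tcp_rot: [-3.139, 0.07, 0.004]
contact_force: [-0.0, -0.4, -1.9]
gripper_width: 0.0319
grip_force: 30.0
time: 7.65
tool_pos: [0.509, 0.091, 0.1532]
tcp_rot: [3.141, -0.06, -0.004]
contact_force: [1.3, 0.4, -1.7]
gripper_width: 0.0319
grip_force: 30.0
time: 7.95
tool_pos: [0.509, 0.0884, 0.1536]
tcp_rot: [3.14, -0.061, -0.003]
contact_force: [-0.7, -0.7, -1.6]
gripper_width: 0.0316
grip_force: 30.0
[ 0.0378  0.2258  1.7096 -0.0007  1.2084  1.6476] [ 0.9992 -0.0388 -0.0022]
```

View pics/w3.png

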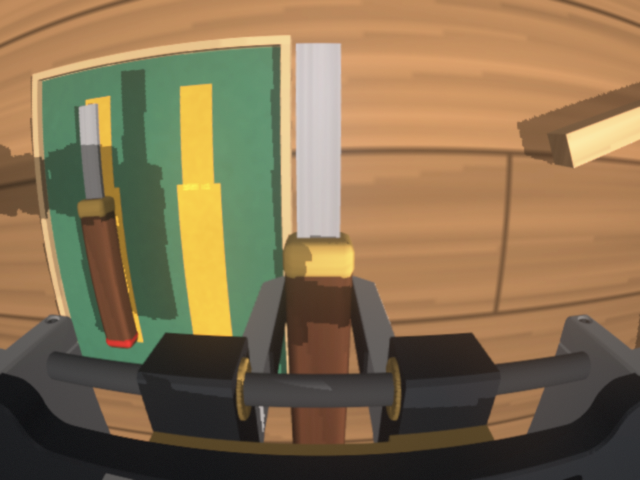

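The held chisel sits straight in the gripper, with its tip at (318,43) and collar at (320,257). The outline is visible with its tip edge at (196,85) and shoulder at (199,185); its lower end is hidden by the gripper.

```bash
cat > m3.py <<'E'
from h import *
o=np.load('w3.npz');im=cv2.imread('pics/w3.png')
Y=([20,170,120],[32,255,255])
R=Ro.from_rotvec(o['tcp_rot']).as_matrix()
c=blobs(im,*Y,(165,70,232,330))[0][:,0]
ct=blobs(cv2.imread('pics/top0.png'),*Y,(225,180,270,320))[0][:,0]
def ends(c,h=6): # centre of the tip edge, centre of the blade/handle shoulder
    y0=c[:,1].min(); t=c[c[:,1]<=y0+1];return np.r_[(t[:,0].min()+t[:,0].max())/2,y0]
def shoulder(c):
    ys=range(c[:,1].min()+3,c[:,1].max()-3);w=[np.ptp(c[c[:,1]==y,0]) for y in ys]
    g=np.median(w[:10]);y=next(y for y,v in zip(ys,w) if v>1.25*g);q=c[np.abs(c[:,1]-y)<=3,0];return np.r_[(q.min()+q.max())/2,y]
for n,f in(('tip',ends),('shoulder',shoulder)):
    a,b=f(c),f(ct);print(n,a,b,'tri',*tri(ray('wrist',a,o),ray('top',b)),'plane',plane(ray('wrist',a,o),.008),plane(ray('top',b),.008))
W=np.array([plane(ray('wrist',p,o),.008)[:2] for p in c])
def line(W,x0,x1):
    X=[];b=np.arange(x0,x1,.004)
    for l in b:
        s=W[(W[:,0]>=l)&(W[:,0]<l+.004),1]
        if len(s)>1 and np.ptp(s)>.015:X.append([l+.002,(s.min()+s.max())/2])
    X=np.array(X);k=np.polyfit(X[:,0],X[:,1],1);print('line yaw',np.degrees(np.arctan(k[0])),'y at x=.513',np.polyval(k,.513),len(X))
xm=W[:,0].max();line(W,W[:,0].min()+.004,xm-.004)
Wt=np.array([plane(ray('top',p),.008)[:2] for p in ct]);line(Wt,Wt[:,0].min()+.006,Wt[:,0].max()-.006)
print('x range',W[:,0].min(),xm,Wt[:,0].min(),Wt[:,0].max())
# held chisel
s=blobs(im,[0,0,95],[179,60,255],(292,30,348,237))[0][:,0]
z=o['tool_pos'][2]+.011
B=np.array([R.T@(plane(ray('wrist',p,o),z)-o['tool_pos']) for p in s])
print('blade in tool x',B[:,0].min(),B[:,0].max())
for l in(.05,.07,.09,.11): q=B[np.abs(B[:,0]-l)<.004];print(l,(q[:,1].min()+q[:,1].max())/2,np.ptp(q[:,1]))
E
python3 m3.py
```

```text
tip [201.5  85. ] [252. 191.] tri [ 0.6491  0.1979 -0.0268] 9.51726897793877e-06 plane [0.6433 0.1871 0.008 ] [0.643 0.193 0.008]
shoulder [198.5 186. ] [250. 233.] tri [0.5517 0.1974 0.0052] 0.0002466568146403627 plane [0.5519 0.1962 0.008 ] [0.5516 0.1971 0.008 ]
line yaw -2.360604681337279 y at x=.513 0.19843841522426942 58
line yaw -2.2306936311949537 y at x=.513 0.1986048748942808 62
x range 0.4056555396817303 0.6438792883948803 0.38458462697893336 0.6431639683861143
blade in tool x 0.033860328857937105 0.12350022217299562
0.05 -0.0006643150578730609 0.019848820739250875
0.07 -0.000663895078090837 0.020307683016419394
0.09 -0.00084741755877407 0.01965585701592884
0.11 -0.000825433333999529 0.019611472478888746
```

```bash
python3 -m handwheel '[[[0.022,-0.365,0,0,0],[0,-0.365,0,0,0],[0,-0.365,0,0,0],[0,0,0.3,0,0],[0,0,0.4,0,0],[0,0,0.3,0,0],[0,0,0.15,0,0],[0,0,0.1,0,0]]]';python3 -m handwheel '[[[0,0,0.1,0,0],[0,0,0,0,0],[0,0,0,0,0],[0,0,0,0,0]]]'; python3 - <<'E'
from h import *
o=ctrl.get_obs();print(o['tool_pos'],o['tcp_rot'],o['contact_force'],o['time'])
cv2.imwrite('pics/s4.png',ctrl.read_camera('scene')[130:310,270:530,::-1].repeat(3,0).repeat(3,1)[:600,:800])
E
```

```text
time: 8.8
tool_pos: [0.5156, 0.1968, 0.0279]
tcp_rot: [3.14, -0.064, -0.004]
contact_force: [0.1, -0.3, -2.8]
gripper_width: 0.0317
grip_force: 30.0
time: 9.2
tool_pos: [0.5173, 0.1987, 0.0204]
tcp_rot: [-3.14, 0.061, -0.003]
contact_force: [0.9, 0.3, -1.5]
gripper_width: 0.0318
grip_force: 30.0
[0.5173 0.1987 0.0204] [-3.1404  0.0607 -0.0032] [ 0.9051  0.2838 -1.4986] 9.2
```

View pics/s4.png

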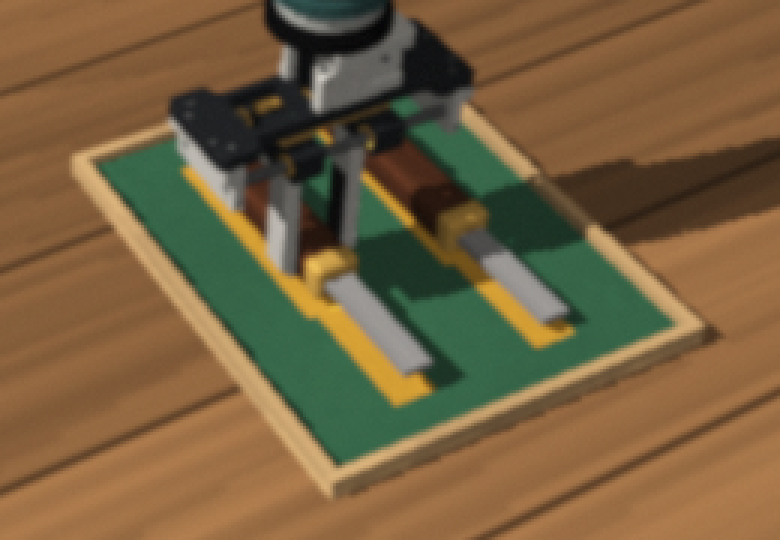

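The chisel hovers over its outline, aligned like the neighbour, with its tip near crop pixel (410,360). It's about 8 mm too high, so I'll lower gently and watch the force.

```bash
python3 -m handwheel '[[[-0.01,0,0.04,0,0],[0,0,0.025,0,0],[0,0,0,0,0],[0,0,0,0,0]]]'; python3 -m handwheel '[[[0,0,0.01,0,0],[0,0,0,0,0],[0,0,0,0,0]]]'
```

```text
time: 9.65
tool_pos: [0.5154, 0.1987, 0.0129]
tcp_rot: [-3.141, 0.06, 0.0]
contact_force: [0.2, 0.2, -1.9]
gripper_width: 0.0318
grip_force: 30.0
time: 9.95
tool_pos: [0.5156, 0.1987, 0.0124]
tcp_rot: [-3.141, 0.06, -0.001]
contact_force: [-0.4, -0.3, 3.4]
gripper_width: 0.0321
grip_force: 30.0
```

```bash
python3 -m handwheel '[[[0,0,0,0,36],[0,0,0,0,40],[0,0,0,0,60],[0,0,0,0,60],[0,0,0,0,60],[0,0,0,0,60],[0,0,0,0,60]]]'; python3 -m handwheel '[[[0,0,-0.1,0,60],[0,0,-0.3,0,60],[0,0,-0.4,0,60],[0,0,-0.4,0,60],[0,0,-0.4,0,60],[0,0,0,0,60],[0,0,0,0,60],[0,0,0,0,60]]]'
python3 - <<'E'
from h import *
o=ctrl.get_obs();im=ctrl.read_camera('wrist')[:,:,::-1];cv2.imwrite('pics/w5.png',im);print(o['tool_pos'],o['time'])
E
```

```text
time: 10.65
tool_pos: [0.5155, 0.1987, 0.012]
tcp_rot: [-3.141, 0.06, -0.0]
contact_force: [0.2, 0.1, 0.3]
gripper_width: 0.06
grip_force: 0.0
time: 11.45
tool_pos: [0.5143, 0.1984, 0.1709]
tcp_rot: [3.14, -0.06, -0.004]
contact_force: [0.0, 0.2, 0.0]
gripper_width: 0.0597
grip_force: 0.0
[0.5143 0.1984 0.1709] 11.45
```

View pics/w5.png

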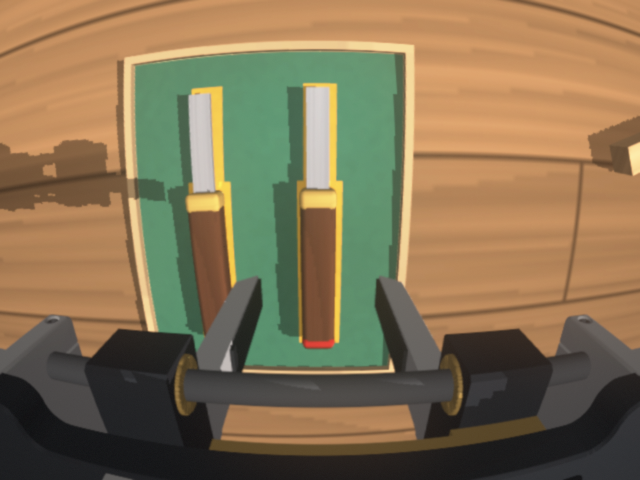

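The chisel lies on its outline (tip (318,86), butt (318,344)) with a margin on every side. It's parallel to the neighbour, which hasn't moved, and the gripper is clear.

```bash
python3 -c "
from plant import ctrl
print(ctrl.finish_job())"
```

```text
the job is handed in; nothing more can be done
None
```

The chisel was set down flat on its yellow outline, blade pointing the same way as its neighbour, and released; the other chisel and the blank were not touched, and the job was handed in at about 11.5 s of the 38 s allowed.

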